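# Set the bleed cap of the open gas line and hold it

## Task

Find the branch of the gas manifold whose ball valve is open (its lever lies along its pipe; the other two lie across theirs) and screw that branch's knurled bleed cap on clockwise until it bottoms out on its seat, then back it off a quarter turn so that it bleeds. Finish still gripping that cap between the fingers, holding it steady there: do not let go. Leave the other two caps and the things lying beside the manifold as they are.

Things in the scene. Friction and masses are not known exactly. Their poses are not given: they have to be found in the camera images.
- manifold: fixed steel manifold on a 290 x 330 x 8 mm plate. Origin on the work surface below the middle cap's axis; +x along the branch pipes, from caps to header (roughly away from the robot), +y to the left cap. Branches at y = 105 (left), 0, -105 mm (right), 48 mm up: each a cap at x = 0 and a ball valve with lever on top at x = 95. Header at x = 205. Apart from the caps all is under 86 mm high.
- cap_left: round knurled brass cap of the left branch, 34 mm across, 28 high, started on an upright right-hand thread, 6 mm a turn: clockwise from above lowers it. Origin on its axis at its lower rim, 85 mm above the work surface when bottomed; x towards the ridge on its top. Turns at 0.1 N m, stays where left. Grip at any yaw; below it seat and block are narrower down to 20 mm under the rim.
- turn_left (a joint): how far the left cap is unscrewed from its seat, rad: 0 = bottomed (hard stop), grows anticlockwise seen from above; 1.57 = backed off a quarter turn. Starts between 2.4 and 5.2.
- ridge_left (a point): outer end of the ridge on top of the left cap, 15 mm off the axis and level with the cap's top, 28 mm above its lower rim; goes round with the cap
- valve_left (a point): fixed point on top of the stem of the left branch's ball valve, 71 mm above the work surface, 95 mm from the left cap's axis
- cap_middle: round knurled brass cap of the middle branch, 34 mm across, 28 high, started on an upright right-hand thread, 6 mm a turn: clockwise from above lowers it. Origin on its axis at its lower rim, 85 mm above the work surface when bottomed; x towards the ridge on its top. Turns at 0.1 N m, stays where left. Grip at any yaw; below it seat and block are narrower down to 20 mm under the rim.
- turn_middle (a joint): how far the middle cap is unscrewed from its seat, rad: 0 = bottomed (hard stop), grows anticlockwise seen from above; 1.57 = backed off a quarter turn. Starts between 2.4 and 5.2.
- ridge_middle (a point): outer end of the ridge on top of the middle cap, 15 mm off the axis and level with the cap's top, 28 mm above its lower rim; goes round with the cap
- valve_middle (a point): fixed point on top of the stem of the middle branch's ball valve, 71 mm above the work surface, 95 mm from the middle cap's axis
- cap_right: round knurled brass cap of the right branch, 34 mm across, 28 high, started on an upright right-hand thread, 6 mm a turn: clockwise from above lowers it. Origin on its axis at its lower rim, 85 mm above the work surface when bottomed; x towards the ridge on its top. Turns at 0.1 N m, stays where left. Grip at any yaw; below it seat and block are narrower down to 20 mm under the rim.
- turn_right (a joint): how far the right cap is unscrewed from its seat, rad: 0 = bottomed (hard stop), grows anticlockwise seen from above; 1.57 = backed off a quarter turn. Starts between 2.4 and 5.2.
- ridge_right (a point): outer end of the ridge on top of the right cap, 15 mm off the axis and level with the cap's top, 28 mm above its lower rim; goes round with the cap
- valve_right (a point): fixed point on top of the stem of the right branch's ball valve, 71 mm above the work surface, 95 mm from the right cap's axis
- handle_a: flat lever of one of the three ball valves (which one varies: the point valve_ it lies at), 80 x 20 x 10 mm, black grip, fixed. Origin on the stem, under the lever; x points along the lever from stem to free end. Along its branch pipe (x within about 10 degrees of the manifold's x) the valve is open; across the pipe, shut. Exactly one is open.
- handle_b: flat lever of one of the three ball valves (which one varies: the point valve_ it lies at), 80 x 20 x 10 mm, black grip, fixed. Origin on the stem, under the lever; x points along the lever from stem to free end. Along its branch pipe (x within about 10 degrees of the manifold's x) the valve is open; across the pipe, shut. Exactly one is open.
- handle_c: flat lever of one of the three ball valves (which one varies: the point valve_ it lies at), 80 x 20 x 10 mm, black grip, fixed. Origin on the stem, under the lever; x points along the lever from stem to free end. Along its branch pipe (x within about 10 degrees of the manifold's x) the valve is open; across the pipe, shut. Exactly one is open.
- wrench: loose wrench, 180 mm long, lying flat beside the manifold, to be left alone; origin at the middle of its underside, x along it
- leak_bottle: loose closed plastic bottle of leak-test fluid, 52 mm across, 130 mm tall, standing beside the manifold, to be left alone; origin at the centre of its underside
- union: loose steel pipe union, 36 mm across, 50 mm tall, standing beside the manifold, to be left alone; origin at the centre of its underside

How it is judged:
On the way:
1. the cap of the open branch is screwed on until it bottoms out on its seat (((horizontal distance between handle_a and valve_left below 0.03 m and value of joint turn_left below 0.1 rad) or (horizontal distance between handle_a and valve_middle below 0.03 m and value of joint turn_middle below 0.1 rad) or (horizontal distance between handle_a and valve_right below 0.03 m and value of joint turn_right below 0.1 rad))), for 0.2 s.
At the end, for the whole second after the job is handed in: Once bottomed (within 0.1 rad of the stop, 0.2 s), the open branch's cap stands 1.57 rad +-0.35 rad off its stop, at rest (under 0.1 rad/s), gripped (over 4 N, grasp point within 40 mm of its ridge end); the other caps' ridges moved under 8 mm (((horizontal distance between handle_a and valve_left below 0.03 m and value of joint turn_left between 1.22 and 1.92 rad and velocity of joint turn_left between -0.1 and 0.1 rad/s and contact force between the fingers and cap_left above 4 N and distance between the grasp point and ridge_left below 0.04 m and not (distance of any of ridge_middle, ridge_right from where it was at the start of the episode above 0.008 m)) or (horizontal distance between handle_a and valve_middle below 0.03 m and value of joint turn_middle between 1.22 and 1.92 rad and velocity of joint turn_middle between -0.1 and 0.1 rad/s and contact force between the fingers and cap_middle above 4 N and distance between the grasp point and ridge_middle below 0.04 m and not (distance of any of ridge_left, ridge_right from where it was at the start of the episode above 0.008 m)) or (horizontal distance between handle_a and valve_right below 0.03 m and value of joint turn_right between 1.22 and 1.92 rad and velocity of joint turn_right between -0.1 and 0.1 rad/s and contact force between the fingers and cap_right above 4 N and distance between the grasp point and ridge_right below 0.04 m and not (distance of any of ridge_left, ridge_middle from where it was at the start of the episode above 0.008 m)))); the arm keeps its last pose, push and grip.
It fails at once if a cap of a shut branch is turned (its ridge moves over 8 mm) ((horizontal distance between handle_a and valve_left below 0.03 m and distance of any of ridge_middle, ridge_right from where it was at the start of the episode above 0.008 m) or (horizontal distance between handle_a and valve_middle below 0.03 m and distance of any of ridge_left, ridge_right from where it was at the start of the episode above 0.008 m) or (horizontal distance between handle_a and valve_right below 0.03 m and distance of any of ridge_left, ridge_middle from where it was at the start of the episode above 0.008 m)).
It fails at once if wrench, bottle or union is shifted over 20 mm (distance of any of wrench, leak_bottle, union from where it was at the start of the episode above 0.02 m).
It also fails if it takes over 72 s, if anything falls off the work surface, if the arm or the gripper's body presses on something with over 40 N, if the wrist force passes 120 N, or if a joint passes its speed limit or range.

## Robot

A 6-joint arm with a two-finger parallel gripper is mounted at the origin on the work surface. World frame = base frame: x ahead of the robot, y to its left, z up, the work surface at z = 0. Lengths are in m, angles in rad, forces in N, time in s.
With the tool pointing down it reaches from about 0.375 to 0.9 m from the base axis. Payload 3.1 kg.
Tool frame: the origin (TCP) lies where the fingers leave the gripper's body, on its centre line; the fingertips stand 73 mm ahead of it and the grasp point (between the pads) lies 54 mm ahead of it; z points along the fingers, y is the line along which they close (so a half turn about z gives the same grasp; the last joint's range is limited). The gripper opens to 85 mm and grips with 20 to 120 N. Pads are 22 mm wide; open, the fingers measure 114 mm over their backs; the gripper's body (76 mm by 85 mm) begins 54 mm behind the grasp point. The pads swing forward as they close: fully open they stand 13 mm farther back than shut.
Start: joints at [1.081, 0.527, 1.433, -0, 1.181, -0.178], TCP at [0.191, 0.595, 0.304] pointing down, gripper open.
Joint ranges: [-3.08, 3.08], [-0.75, 2.2], [0.22, 2.44], [-1.43, 4.57], [0, 2.65], [-2.85, 2.85]. Speed limits (rad/s): [2.79, 2.79, 3.14, 3.14, 3.14, 3.14].

## Interface

Orientations are given as a unit quaternion [x, y, z, w].
In Python, from station import manip gives the robot as it stands.
- The arm moves only by the tool step_arm, never from a script. Its argument "moves" is one flat list of numbers, 5 for each row, row after row: the opening, from 0 (shut) to 1 (fully open), then the shift along the world's x, y, z scaled (see below), then the turn about the world's z scaled (see below). In form: [fingers, x, y, z, yaw, fingers, x, y, z, yaw, ...]. A call has 1 to 12 rows; each row is the pose to reach, as a shift and turn from the pose commanded when the call began, turning the shorter way round; what a row does not reach only later rows make up. The controller multiplies each number of a shift by 200 mm and each number of a turn by pi rad. A row lasts 1/8 s, in which the tool goes at most 62.5 mm and 10.7 degrees, less where a joint would pass 70% of its speed; a pose out of reach is approached as far as the arm can. A call with a number of a shift or a turn outside -1 to 1 is refused whole. A call with a gripper value outside its range is refused whole. The fingers move at their own pace and stop on an object; "grip_force" is the grip in N (left out, the last holds). Time passes only in rows, so rows that repeat a pose let the fingers close. It gives the time, the measured TCP pose, the force, the opening and the grip force at its end, in the units of the state.
- manip.sense(): the state, without advancing time (a new reading comes with each control period).
- manip.snapshot(name): name is "scene" or "top" or "wrist"; returns a dict with "color" (384x512x3 uint8, blue, green, red), "z_map" (384x512 float32, m along the optical axis (not along the pixel's ray), 0 where there is no reading), "fovy" (degrees; the focal length in pixels is half the picture's height over the tangent of half this angle, whatever the lens; pixels are square), "cx", "cy" (the principal point, pixels), "R" (3x3) and "t" (3): a world point X has camera coordinates R X + t; the wrist camera has in their place "mount" (4x4, takes a point from camera to tool coordinates, whose origin is the TCP and whose axes are the flange's). Camera axes: x right, y down, z forward; pixel columns grow to the right and rows downward; lengths in m; the calibration is good to about 2 mm. A picture is of the moment at which its call begins: read the wrist's pose just before it.
- manip.sign_off(): hands the job in; it is judged then, once.
The state is a dict: "t": time; "q": joint angles; "qd": joint speeds; "tau": joint torques, N m; "tcp_pos": TCP position; "tool_rot": TCP orientation; "force": force on the tool from outside, world axes, zero at the start; "ft_torque": the same for the moment, N m; "finger_gap": opening from 0.0 (shut) to 1.0 (fully open); "gripper_force": force on a finger pad.
Only numpy, scipy, OpenCV 4.12 (cv2) and the standard library are available. Lean on these libraries where they do the work, as an engineer would, in place of code of your own. Each camera call takes 0.05 s, during which the arm holds its last target. There are 200 camera calls.

## Working session

There is one attempt and no reset: what is moved stays moved. The work goes in short steps, Python scripts to look and compute and a tool call to move; the robot and the scene stay as the last step left them, time stands still between calls to the robot, and variables do not carry over. Pictures are saved under pics/ and viewed, at most 10 in all, crops included, and the job is handed in when it is done.

Besides the shell and the picture viewer there is one more tool, called by a JSON object that holds its "fn" and its "kwargs", one argument or row to a line. step_arm: Moves the arm, as the interface text tells. Its arguments: {"type":"object","properties":{"moves":{"type":"array","items":{"type":"number"}},"grip_force":{"type":"number"}},"required":["moves"]}

```bash
mkdir -p pics
cat > h.py <<'E'
import numpy as np,cv2
from station import manip
def pts(s):
    f=s["color"].shape[0]/2/np.tan(np.radians(s["fovy"])/2)
    v,u=np.mgrid[:384,:512]; z=s["z_map"]
    c=np.stack([(u-s["cx"])/f*z,(v-s["cy"])/f*z,z],-1)
    return (c-s["t"])@s["R"]
E
python3 - <<'E'
from h import *
print(manip.sense())
for n in("top","scene"):
    s=manip.snapshot(n); cv2.imwrite(f"pics/{n}.png",s["color"]); np.savez(n,**s)
    print(n,s["fovy"],s["cx"],s["cy"],s["R"],s["t"])
E
```

```text
{'t': 0.0, 'q': array([ 1.08151356e+00,  5.28470620e-01,  1.43392183e+00, -4.53773880e-07,
        1.18143103e+00, -1.78479461e-01]), 'qd': array([ 0.00246608, -0.0010594 , -0.00048204, -0.00075264, -0.00040895,
       -0.00178539]), 'tau': array([-7.81931976e-04, -4.42340326e+01, -1.78025848e+01, -2.25634599e-04,
        8.33624712e-03,  1.84509713e-05]), 'tcp_pos': array([0.19082413, 0.59455081, 0.30292452]), 'tool_rot': array([ 1.54776741e-01,  9.87948843e-01, -1.05388422e-03, -3.65335711e-04]), 'force': array([-0.23042242,  0.76255676, -0.14988829]), 'ft_torque': array([ 0.01986351, -0.00392793, -0.0335527 ]), 'gripper_force': 0.0, 'finger_gap': 1.0000778401436365}
top 47.48021904466558 255.0299141470878 191.66195670307172 [[ 2.07950832e-04 -9.99984358e-01 -5.58929736e-03]
 [-9.83367171e-01  8.10687702e-04 -1.81626952e-01]
 [ 1.81628642e-01  5.53410101e-03 -9.83351621e-01]] [0.00803957 0.56545169 1.13332012]
scene 49.23916712459686 261.78371103371495 194.67502014202796 [[ 0.87077619  0.49132661  0.01862778]
 [ 0.38051152 -0.64941763 -0.65838265]
 [-0.31138371  0.58039202 -0.75245285]] [-0.51807485 -0.1458886   1.48521617]
```

View pics/top.png

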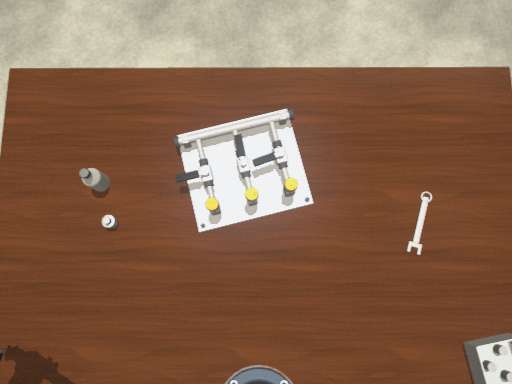

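View pics/scene.png

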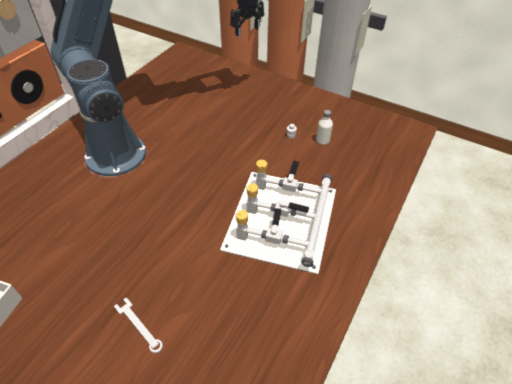

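The top view shows the middle branch's lever (240,145) lying along its pipe, while the left (188,176) and right (264,160) levers lie across theirs. So the cap to turn is the middle one, at pixel (252,194).

Run:
```python
from h import *
for n in("top","scene"):
    s=dict(np.load(n+".npz")); P=pts(s); hsv=cv2.cvtColor(s["color"],cv2.COLOR_BGR2HSV)
    m=cv2.inRange(hsv,(18,120,90),(35,255,255)); k,l,st,c=cv2.connectedComponentsWithStats(m)
    for i in range(1,k):
        if 40<st[i,4]<600:
            p=P[l==i]; zt=np.percentile(p[:,2],90); q=p[abs(p[:,2]-zt)<.004]
            print(n,c[i].round(1),st[i,4],zt.round(4),q.mean(0).round(4),((q.max(0)+q.min(0))/2).round(4))
```

```text
top [290.5 184. ] 124 0.119 [ 0.5743 -0.0846  0.117 ] [ 0.5748 -0.0838  0.1183]
top [251.3 193.8] 119 0.12 [0.5483 0.0169 0.1183] [0.5474 0.0165 0.1196]
top [211.7 203.8] 128 0.1208 [0.5225 0.1174 0.1191] [0.5224 0.1173 0.1204]
scene [261.4 165.5] 111 0.1175 [0.5244 0.1162 0.1161] [0.5239 0.1181 0.117 ]
scene [252.1 189.8] 111 0.117 [0.5522 0.0142 0.1156] [0.5525 0.0152 0.116 ]
scene [241.7 216.9] 125 0.116 [ 0.5771 -0.0877  0.1145] [ 0.5776 -0.0877  0.115 ]
```

{"fn": "step_arm", "kwargs": {
  "moves": [1,0.15,-0.24,0,0.03,1,0.3,-0.48,0,0.07,1,0.45,-0.72,0,0.1,1,0.6,-0.96,0,0.14,1,0.6,-0.96,0,0.14]
}}

```text
t: 0.72
tcp_pos: [0.3126, 0.4002, 0.3036]
tool_rot: [-0.062, 0.998, -0.001, -0.001]
force: [1.0, -0.3, 0.1]
finger_gap: 1.002
gripper_force: 0.0
```

{"fn": "step_arm", "kwargs": {
  "moves": [1,0.15,-0.24,0,0.03,1,0.3,-0.48,0,0.07,1,0.45,-0.72,0,0.1,1,0.6,-0.96,0,0.14,1,0.6,-0.96,0,0.14]
}}

```text
t: 1.35
tcp_pos: [0.4334, 0.2093, 0.3039]
tool_rot: [-0.278, 0.961, -0.0, 0.001]
force: [-1.3, -0.0, -0.6]
finger_gap: 0.996
gripper_force: 0.0
```

{"fn": "step_arm", "kwargs": {
  "moves": [1,0.15,-0.24,0,0.03,1,0.3,-0.48,0,0.07,1,0.45,-0.72,0,0.1,1,0.59,-0.97,0,0.14,1,0.59,-0.97,0,0.14,1,0.59,-0.97,0,0.14]
}}

```text
t: 2.1
tcp_pos: [0.5483, 0.0188, 0.3034]
tool_rot: [-0.483, 0.876, 0.001, -0.001]
force: [-0.2, 0.4, -0.7]
finger_gap: 0.998
gripper_force: 0.0
```

```bash
cat >> h.py <<'E'
from scipy.spatial.transform import Rotation as Ro
def wrist(name):
    st=manip.sense(); s=manip.snapshot("wrist"); cv2.imwrite(f"pics/{name}.png",s["color"])
    T=np.eye(4); T[:3,:3]=Ro.from_quat(st["tool_rot"]).as_matrix(); T[:3,3]=st["tcp_pos"]
    W=np.linalg.inv(T@s["mount"]); s["R"]=W[:3,:3]; s["t"]=W[:3,3]
    return st,s,pts(s)
def yaw(st): return Ro.from_quat(st["tool_rot"]).as_matrix()[:2,1]
def brief(st): y=yaw(st); print(st["t"],"q",st["q"].round(3),"p",st["tcp_pos"].round(4),"closeang",np.degrees(np.arctan2(y[1],y[0])).round(1),"F",st["force"].round(1),"M",st["ft_torque"].round(3),"g",st["finger_gap"],st["gripper_force"])
def caps(s,P):
    hsv=cv2.cvtColor(s["color"],cv2.COLOR_BGR2HSV); m=cv2.inRange(hsv,(18,120,90),(35,255,255)); k,l,stt,c=cv2.connectedComponentsWithStats(m)
    for i in range(1,k):
        if stt[i,4]>150:
            p=P[l==i]; zt=np.percentile(p[:,2],85); q=p[abs(p[:,2]-zt)<.003]
            (a,b),r=cv2.minEnclosingCircle((q[:,:2]*1000).astype(np.float32))
            print("cap",c[i].round(),stt[i,4],"ztop",zt.round(4),q.mean(0).round(4),"circ",round(a,1),round(b,1),round(r,1))
E
python3 - <<'E'
from h import *
st,s,P=wrist("w1"); brief(st); caps(s,P)
E
```

```text
2.1 q [-1.700e-01  4.260e-01  1.625e+00  1.000e-03  1.093e+00 -2.749e+00] p [0.5483 0.0188 0.3034] closeang 147.8 F [-0.2  0.4 -0.7] M [-0.009  0.02  -0.078] g 0.9982057684640663 0.0
cap [159. 101.] 1403 ztop 0.1166 [ 0.5737 -0.084   0.1159] circ 573.8 -83.7 16.8
cap [250. 185.] 1075 ztop 0.1177 [0.5484 0.0168 0.117 ] circ 548.4 17.0 16.6
cap [327. 258.] 832 ztop 0.1181 [0.5246 0.1169 0.1174] circ 522.7 118.9 16.9
```

View pics/w1.png

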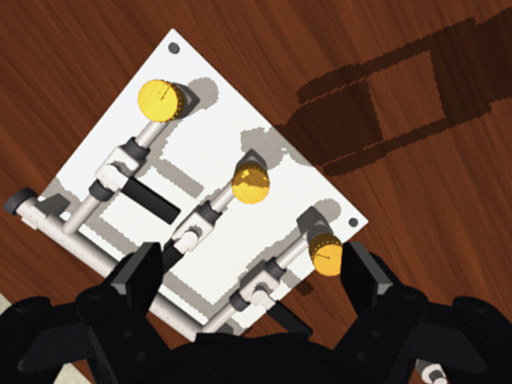

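The wrist view confirms it: the middle cap is at pixel (250,185) and its black lever (175,255) runs along the pipe. The outer levers lie across theirs. I'll descend and grip.

{"fn": "step_arm", "kwargs": {
  "moves": [1,0,-0.01,-0.2,-0.02,1,0,-0.01,-0.4,-0.02,1,0,-0.01,-0.58,-0.02,1,0,-0.01,-0.68,-0.02,1,0,-0.01,-0.73,-0.02,1,0,-0.01,-0.73,-0.02,0,0,-0.01,-0.73,-0.02,0,0,-0.01,-0.73,-0.02,0,0,-0.01,-0.73,-0.02,0,0,-0.01,-0.73,-0.02,0,0,-0.01,-0.73,-0.02,0,0,-0.01,-0.73,-0.02],
  "grip_force": 50
}}

```text
t: 3.65
tcp_pos: [0.5474, 0.0161, 0.1588]
tool_rot: [-0.455, 0.89, 0.002, -0.001]
force: [-4.6, 3.3, 6.7]
finger_gap: 0.381
gripper_force: 48.9
```

```bash
python3 -c "
from h import *
brief(manip.sense())"
```

```text
3.65 q [-1.750e-01  6.400e-01  1.745e+00  2.000e-03  7.610e-01 -2.693e+00] p [0.5474 0.0161 0.1588] closeang 144.1 F [-4.6  3.3  6.7] M [0.62  0.599 0.011] g 0.38136734415462326 48.88570725917816
```

{"fn": "step_arm", "kwargs": {
  "moves": [0,0,0,-0.001,-0.05,0,0,0,-0.002,-0.1,0,0,0,-0.002,-0.15,0,0,0,-0.003,-0.2,0,0,0,-0.004,-0.25,0,0,0,-0.005,-0.3,0,0,0,-0.005,-0.35,0,0,0,-0.006,-0.4,0,0,0,-0.007,-0.45,0,0,0,-0.008,-0.5,0,0,0,-0.008,-0.55,0,0,0,-0.009,-0.6]
}}

```text
t: 5.15
tcp_pos: [0.5473, 0.0194, 0.157]
tool_rot: [0.456, 0.89, 0.003, -0.003]
force: [-1.9, 17.2, 6.5]
finger_gap: 0.385
gripper_force: 49.0
```

```bash
python3 -c "
from h import *
brief(manip.sense())"
```

```text
5.15 q [-0.172  0.643  1.746  0.01   0.757 -0.803] p [0.5473 0.0194 0.157 ] closeang 35.7 F [-1.9 17.2  6.5] M [2.741 0.162 0.107] g 0.3852830361229281 48.972623348236084
```

{"fn": "step_arm", "kwargs": {
  "moves": [0,0,0.005,-0.001,-0.05,0,0,0.01,-0.002,-0.1,0,0,0.01,-0.002,-0.15,0,0,0.01,-0.003,-0.2,0,0,0.01,-0.004,-0.25,0,0,0.01,-0.005,-0.3,0,0,0.01,-0.005,-0.35,0,0,0.01,-0.005,-0.35]
}}

```text
t: 6.15
tcp_pos: [0.5495, 0.0198, 0.156]
tool_rot: [0.853, 0.522, 0.002, -0.002]
force: [1.1, 11.7, 2.2]
finger_gap: 0.38
gripper_force: 49.3
```

Run:
```python
from h import *
st,s,P=wrist("w2"); brief(st); caps(s,P)
```

```text
6.15 q [-0.169  0.645  1.744  0.008  0.751  0.297] p [0.5495 0.0198 0.156 ] closeang -27.0 F [ 1.1 11.7  2.2] M [ 1.786 -0.202 -0.096] g 0.3799234478079201 49.30248320102692
cap [49. 84.] 7972 ztop 0.1183 [0.5238 0.1199 0.1176] circ 523.2 119.3 17.3
cap [251. 281.] 3995 ztop 0.1149 [0.5492 0.019  0.1142] circ 548.7 18.3 16.9
```

View pics/w2.png

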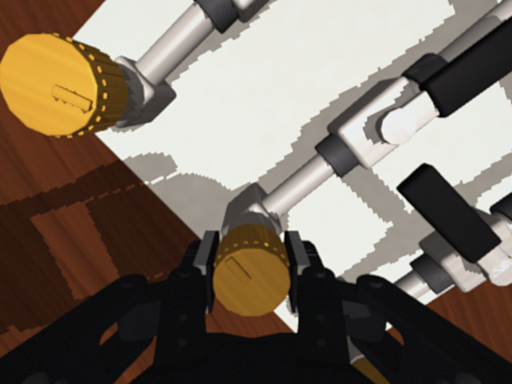

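The picture shows the cap at (251,281) held squarely between the pads, its ridge at (240,267). It stands about 2 mm above its seated height.

{"fn": "step_arm", "kwargs": {
  "moves": [0,0,0.005,-0.001,-0.05,0,0,0.005,-0.002,-0.1,0,0,0.005,-0.002,-0.15,0,0,0.005,-0.003,-0.2,0,0,0.005,-0.004,-0.25,0,0,0.005,-0.005,-0.3,0,0,0.005,-0.005,-0.35]
}}

```text
t: 7.08
tcp_pos: [0.5506, 0.0182, 0.155]
tool_rot: [1.0, -0.001, 0.002, -0.0]
force: [2.8, 1.2, -0.4]
finger_gap: 0.384
gripper_force: 49.5
```

```bash
python3 -c "
from h import *
brief(manip.sense())"
```

```text
7.075 q [-1.700e-01  6.470e-01  1.743e+00  1.000e-03  7.470e-01  1.402e+00] p [0.5506 0.0182 0.155 ] closeang -90.1 F [ 2.8  1.2 -0.4] M [ 0.168 -0.337  0.064] g 0.3843870166667069 49.5075398683548
```

{"fn": "step_arm", "kwargs": {
  "moves": [0,0,0,-0.001,-0.03,0,0,0,-0.001,-0.06,0,0,0,-0.002,-0.1]
}}

```text
t: 7.45
tcp_pos: [0.5506, 0.0176, 0.1546]
tool_rot: [0.988, -0.157, 0.002, 0.0]
force: [1.7, -1.0, 0.9]
finger_gap: 0.383
gripper_force: 49.5
```

```bash
python3 -c "
from h import *
brief(manip.sense())"
```

```text
7.45 q [-0.171  0.648  1.743 -0.     0.746  1.715] p [0.5506 0.0176 0.1546] closeang -108.0 F [ 1.7 -1.   0.9] M [-0.179 -0.146  0.114] g 0.3825520863699903 49.530667662620544
```

{"fn": "step_arm", "kwargs": {
  "moves": [0,0,0,-0.001,-0.03,0,0,0,-0.001,-0.06,0,0,0,-0.002,-0.1]
}}

```text
t: 7.82
tcp_pos: [0.5491, 0.0179, 0.1544]
tool_rot: [0.952, -0.307, 0.0, 0.001]
force: [-2.7, 1.7, 7.9]
finger_gap: 0.387
gripper_force: 50.4
```

```bash
python3 -c "
from h import *
brief(manip.sense())"
```

```text
7.825 q [-1.700e-01  6.480e-01  1.745e+00 -2.000e-03  7.490e-01  2.026e+00] p [0.5491 0.0179 0.1544] closeang -125.7 F [-2.7  1.7  7.9] M [0.36  0.095 1.18 ] g 0.38658557465300447 50.374926924705505
```

{"fn": "step_arm", "kwargs": {
  "moves": [0,0,0,0,-0.02,0,0,0,0,-0.02,0,0,0,0,-0.02]
}}

```text
t: 8.2
tcp_pos: [0.5493, 0.0177, 0.1543]
tool_rot: [0.942, -0.336, 0.001, 0.0]
force: [-1.0, -0.3, 6.4]
finger_gap: 0.383
gripper_force: 50.1
```

Run:
```python
from h import *
st,s,P=wrist("w3"); brief(st); caps(s,P)
cv2.imwrite("pics/w3c.png",cv2.resize(s["color"][180:340,170:340],None,fx=3,fy=3))
```

```text
8.2 q [-1.710e-01  6.480e-01  1.745e+00 -2.000e-03  7.480e-01  2.086e+00] p [0.5493 0.0177 0.1543] closeang -129.2 F [-1.  -0.3  6.4] M [-0.108  0.271  0.644] g 0.3834679980410578 50.1226669549942
cap [437.  63.] 8313 ztop 0.1166 [ 0.5753 -0.0838  0.1159] circ 574.9 -84.2 17.3
cap [250. 276.] 4357 ztop 0.1132 [0.5498 0.0171 0.1126] circ 549.2 17.9 17.1
```

View pics/w3c.png

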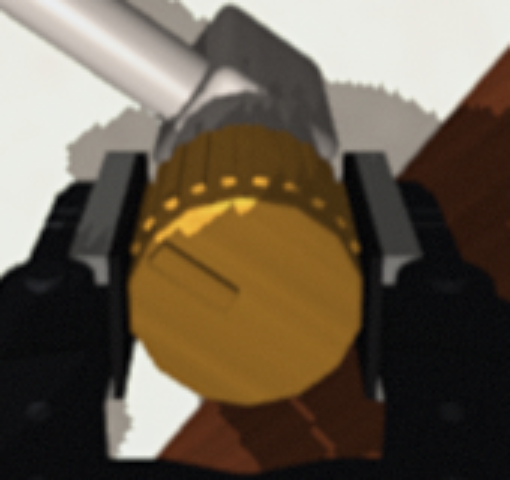

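The crop shows the ridge turned about 15-20° relative to the pads since the last view. The torque rose to about 1.2 N m and the cap's top is at 113.2 mm, so the cap is on its stop. Now I'll back off a quarter turn.

{"fn": "step_arm", "kwargs": {
  "moves": [0,0,0,0.001,0.04,0,0,0,0.001,0.08,0,0,0,0.002,0.13,0,0,0,0.003,0.18,0,0,0,0.003,0.23,0,0,0,0.004,0.28,0,0,0,0.005,0.33,0,0,0,0.006,0.38,0,0,0,0.006,0.43,0,0,0,0.007,0.48,0,0,0,0.008,0.51,0,0,0,0.008,0.51]
}}

```text
t: 9.75
tcp_pos: [0.5492, 0.0189, 0.1559]
tool_rot: [0.897, 0.441, 0.001, -0.001]
force: [-0.3, 3.8, 5.8]
finger_gap: 0.384
gripper_force: 50.2
```

{"fn": "step_arm", "kwargs": {
  "moves": [0,0,0,0,0,0,0,0,0,0,0,0,0,0,0,0,0,0,0,0]
}}

```text
t: 10.25
tcp_pos: [0.5492, 0.0189, 0.1559]
tool_rot: [0.897, 0.441, 0.001, -0.001]
force: [-0.1, 3.8, 6.4]
finger_gap: 0.381
gripper_force: 50.2
```

Run:
```python
from h import *
st,s,P=wrist("w4"); brief(st); caps(s,P)
cv2.imwrite("pics/w4c.png",cv2.resize(s["color"][180:340,170:340],None,fx=3,fy=3))
```

```text
10.25 q [-0.17   0.645  1.744  0.003  0.752  0.485] p [0.5492 0.0189 0.1559] closeang -37.6 F [-0.1  3.8  6.4] M [0.62  0.162 0.03 ] g 0.38051522633199586 50.20207464694977
cap [ 28. 125.] 5186 ztop 0.1184 [0.5265 0.1169 0.1176] circ 523.6 119.1 17.0
cap [251. 279.] 3927 ztop 0.1149 [0.5494 0.0188 0.1143] circ 548.9 18.1 17.0
```

View pics/w4c.png

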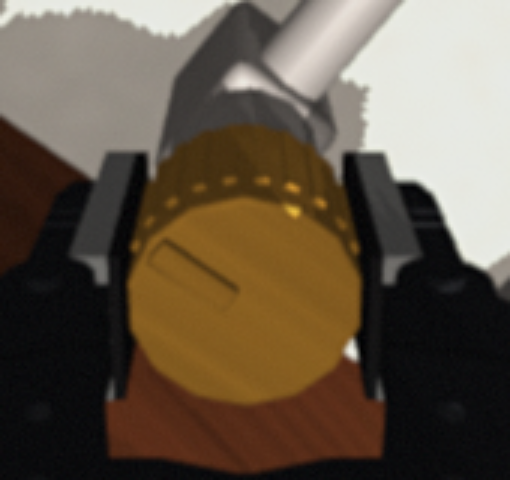

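The ridge sits at the same place relative to the pads as before backing off, so nothing slipped. The tool turned 91.6° and the cap rose about 1.6 mm.

```bash
python3 -c "
from station import manip
print(manip.sign_off())"
```

```text
the job is handed in; nothing more can be done
None
```

The middle branch was the open one: I screwed its cap down to the stop and backed it off 91.6° (about 1.6 rad), then handed the job in at about 10 s with the cap still gripped at 50 N; the sign-off gave no verdict.

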